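Put the mixed-up punches back at their own dies

TASK

The four punches are all standing in the pockets of the wrong die blocks. Exchange them so that each punch stands upright, fully down in the pocket of the die block whose opening has its shape and size. There is one free pocket, in the plain block, for parking a punch on the way; never let a punch fall over or come down on the bench itself, and leave the oil bottle where it stands.

Things in the scene. Friction and masses are not known exactly. Their poses are not given: they have to be found in the camera images.
- big_round_punch: Loose steel punch, standing upright: a dark round foot 50 mm in diameter and 10 mm high, and on it a round column 42 mm in diameter, bright, 60 mm high (70 mm in all; grip it by the column). 0.15 to 0.9 kg. Origin: centre of the foot's underside; z up along the column.
- square_punch: Loose steel punch, standing upright: a dark round foot 50 mm in diameter and 10 mm high, and on it a square column 28 x 28 mm, its faces square to the punch's x and y axes, bright, 60 mm high (70 mm in all; grip it by the column). 0.15 to 0.9 kg. Origin: centre of the foot's underside; z up along the column.
- small_round_punch: Loose steel punch, standing upright: a dark round foot 50 mm in diameter and 10 mm high, and on it a thin round column 14 mm in diameter, bright, 60 mm high (70 mm in all; grip it by the column). 0.15 to 0.9 kg. Origin: centre of the foot's underside; z up along the column.
- oblong_punch: Loose steel punch, standing upright: a dark round foot 50 mm in diameter and 10 mm high, and on it an oblong column 46 mm along the punch's x axis and 16 mm along its y axis, bright, 60 mm high (70 mm in all; grip it by the column). 0.15 to 0.9 kg. Origin: centre of the foot's underside; z up along the column.
- big_round_die: Steel block fixed to the bench, 132 x 84 x 20 mm (x -42 to +90). Round storage pocket, 70 mm in diameter, 5 mm deep, floor 15 mm above the bench, takes any punch's foot with 10 mm to spare. 62 mm from its centre along +x, the die opening, 5 mm deep, dark floor: round, 43 mm in diameter. Origin: under the pocket's centre, at bench height.
- square_die: Steel block fixed to the bench, 132 x 84 x 20 mm (x -42 to +90). Round storage pocket, 70 mm in diameter, 5 mm deep, floor 15 mm above the bench, takes any punch's foot with 10 mm to spare. 62 mm from its centre along +x, the die opening, 5 mm deep, dark floor: square, 29 x 29 mm. Origin: under the pocket's centre, at bench height.
- small_round_die: Steel block fixed to the bench, 132 x 84 x 20 mm (x -42 to +90). Round storage pocket, 70 mm in diameter, 5 mm deep, floor 15 mm above the bench, takes any punch's foot with 10 mm to spare. 62 mm from its centre along +x, the die opening, 5 mm deep, dark floor: round, 15 mm in diameter. Origin: under the pocket's centre, at bench height.
- oblong_die: Steel block fixed to the bench, 132 x 84 x 20 mm (x -42 to +90). Round storage pocket, 70 mm in diameter, 5 mm deep, floor 15 mm above the bench, takes any punch's foot with 10 mm to spare. 62 mm from its centre along +x, the die opening, 5 mm deep, dark floor: oblong, 17 mm along x and 47 mm along y. Origin: under the pocket's centre, at bench height.
- spare_block: Plain steel block fixed to the bench, 84 x 84 x 20 mm, with the same round pocket (70 mm in diameter, 5 mm deep, floor 15 mm above the bench) and no die opening; empty at the start. Origin: under the pocket's centre, at bench height.
- oil_bottle: Bystander: loose yellow oil bottle with a red cap, 54 mm in diameter, 140 mm high, standing near the left edge of the work. Origin: centre of its underside.
There are look-alikes about, which are no part of the job. What is shaped like the small_round_punch but blue or purple is not meant.

How it is judged:
By the outcome, as a careful person would: the job done as asked, in the order asked, and still so for the second after the job is handed in, with the robot touching nothing.
It also fails if it takes over 120 s, if anything falls off the work surface, if the arm or the gripper's body presses on something with over 40 N, if the wrist force passes 120 N, or if a joint passes its speed limit or range.

ROBOT

A 6-joint arm with a two-finger parallel gripper is mounted at the origin on the work surface. World frame = base frame: x ahead of the robot, y to its left, z up, the work surface at z = 0. Lengths are in m, angles in rad, forces in N, time in s.
With the tool pointing down it reaches from about 0.3 to 0.875 m from the base axis. Payload 6.4 kg.
Tool frame: the origin (TCP) lies on the centre line of the jaws, within the pads' length; the fingertips stand 25 mm ahead of it and the grasp point (between the pads) lies 6 mm ahead of it (ctrl.tip_reach is the distance from the TCP to the fingertips, in m); z points along the fingers, y is the line along which they close (so a half turn about z gives the same grasp; the last joint's range is limited). The gripper opens to 85 mm and grips with 20 to 120 N. Pads are 22 mm wide; open, the fingers measure 114 mm over their backs; the gripper's body (76 mm by 85 mm) begins 54 mm behind the grasp point. The pads swing forward as they close: fully open they stand 13 mm farther back than shut.
Start: joints at [1.011, 0.181, 1.607, -0, 1.354, -0.206], TCP at [0.199, 0.539, 0.256] pointing down, gripper open.
Joint ranges: [-2.99, 2.99], [-0.89, 2.07], [0.3, 2.58], [-1.14, 4.28], [0, 2.63], [-3.12, 3.12]. Speed limits (rad/s): [2.57, 2.57, 3.01, 3.14, 3.14, 3.14].

INTERFACE

Orientations are given as a unit quaternion [w, x, y, z].
In Python, from bench import ctrl gives the robot as it stands.
- The arm moves only by the tool servo_tool, never from a script. Its argument "motion" is a list that holds one entry, the list of rows, each a list of 5 numbers: the shift along the tool's x, y, z in cm, then the turn about the tool's z in degrees, then the closure, from -1 (fully open) to 1 (shut). In form: [[[dx, dy, dz, twist, claw], ...]]. A call has 1 to 5 rows; each row is the pose to reach, as a shift and turn from the pose commanded when the call began, along the tool's axes at that moment; what a row does not reach only later rows make up. A row lasts 1/10 s, in which the tool goes at most 50 mm and 8.59 degrees, less where a joint would pass 70% of its speed; a pose out of reach is approached as far as the arm can. A call with a gripper value outside its range is refused whole. The fingers move at their own pace and stop on an object; the grip force is fixed at half the most. Time passes only in rows, so rows that repeat a pose let the fingers close. It gives the time, the measured TCP pose, the force, the opening and the grip force at its end, in the units of the state.
- ctrl.get_obs(): the state, without advancing time (a new reading comes with each control period).
- ctrl.camera(name): name is "scene" or "top" or "wrist"; returns a dict with "pixels" (384x512x3 uint8, red, green, blue), "depth" (384x512 float32, m along the optical axis (not along the pixel's ray), 0 where there is no reading), "fx", "fy", "cx", "cy" (pixels), "R" (3x3) and "t" (3): a world point X has camera coordinates R X + t; the wrist camera has in their place "hand_eye" (4x4, takes a point from camera to tool coordinates, whose origin is the TCP and whose axes are the flange's). Camera axes: x right, y down, z forward; pixel columns grow to the right and rows downward; lengths in m; the calibration is good to about 2 mm. A picture is of the moment at which its call begins: read the wrist's pose just before it.
- ctrl.hand_in(): hands the job in; it is judged then, once.
The state is a dict: "time_s": time; "q": joint angles; "dq": joint speeds; "joint_efforts": joint torques, N m; "eef_pos": TCP position; "eef_rot": TCP orientation; "wrist_force": force on the tool from outside, world axes, zero at the start; "torque": the same for the moment, N m; "opening": opening from 0.0 (shut) to 1.0 (fully open); "grasp_force": force on a finger pad.
Only numpy, scipy, OpenCV 4.12 (cv2) and the standard library are available. Lean on these libraries where they do the work, as an engineer would, in place of code of your own. Each camera call takes 0.05 s, during which the arm holds its last target. There are 200 camera calls.

## Working session

There is one attempt and no reset: what is moved stays moved. The work goes in short steps, Python scripts to look and compute and a tool call to move; the robot and the scene stay as the last step left them, time stands still between calls to the robot, and variables do not carry over. Pictures are saved under pics/ and viewed, at most 14 in all, crops included, and the job is handed in when it is done.

Besides the shell and the picture viewer there is one more tool, called after ">>>" by a JSON object that holds its "name" and its "arguments". servo_tool: Moves the arm, as the interface text tells. Its arguments: {"type":"object","properties":{"motion":{"type":"array"}},"required":["motion"]}

```bash
mkdir -p pics; ls
cat > h.py <<'E'
from bench import ctrl
import numpy as np, cv2
def snap(n,f=None):
    c=ctrl.camera(n)
    if f: cv2.imwrite('pics/'+f,cv2.cvtColor(c['pixels'],cv2.COLOR_RGB2BGR))
    return c
def ray(c,u,v,z):
    d=c['R'].T@np.array([(u-c['cx'])/c['fx'],(v-c['cy'])/c['fy'],1]); o=-c['R'].T@c['t']
    return o+d*(z-o[2])/d[2]
E
python3 - <<'E'
from h import *
for n in('top','scene'):
    c=snap(n,n+'.png'); print(n,c['fx'],-c['R'].T@c['t'],c['R'].round(2).tolist()); np.savez(n,**c)
o=ctrl.get_obs();print(o)
a=cv2.imread('pics/top.png');cv2.imwrite('pics/topb.png',cv2.resize(a,(800,600),interpolation=2))
E
```

```text
pics
top 381.8302331252385 [0.47423512 0.04687859 0.99105309] [[-0.01, -1.0, -0.03], [-1.0, 0.02, -0.08], [0.08, 0.03, -1.0]]
scene 416.9653441669938 [1.21976183 0.37440093 0.63143431] [[-0.4, 0.91, 0.01], [0.56, 0.25, -0.79], [-0.73, -0.31, -0.61]]
{'time_s': 0.1, 'q': array([ 1.01070202e+00,  1.81453099e-01,  1.60793196e+00,  1.71829868e-05,
        1.35380388e+00, -2.06296852e-01]), 'dq': array([-0.00034533, -0.00138939, -0.00120925, -0.00094934, -0.0005291 ,
        0.00054734]), 'joint_efforts': array([-1.31588799e-04, -4.45872259e+01, -3.52237737e+01, -3.49283673e-04,
        4.13151647e-03,  8.26219946e-06]), 'eef_pos': array([0.19893892, 0.53898975, 0.25547031]), 'eef_rot': array([-3.06194780e-04,  1.75979319e-01,  9.84393540e-01, -7.37120939e-04]), 'wrist_force': array([-0.70869295,  0.02879471,  0.5786735 ]), 'torque': array([ 0.02079408, -0.02409683,  0.03729533]), 'grasp_force': 0.0, 'opening': 0.9966802729658547}
```

View pics/topb.png

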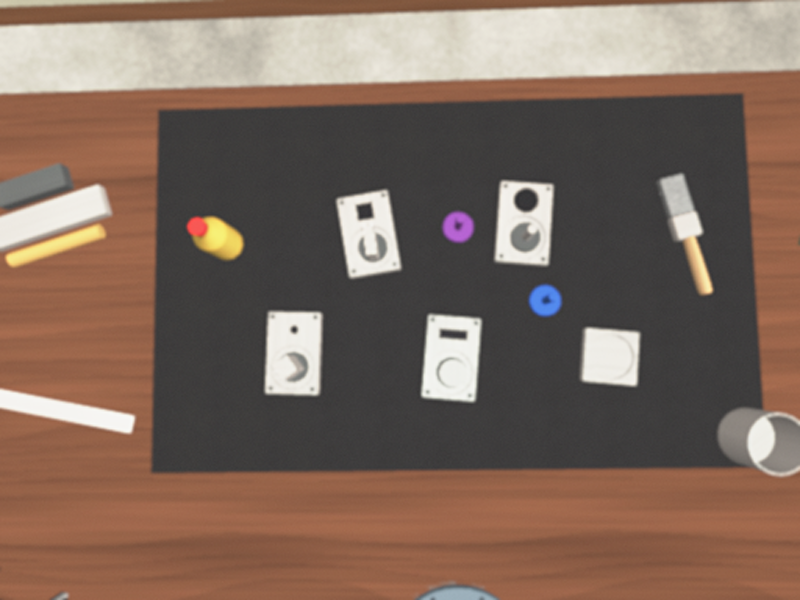

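View pics/scene.png

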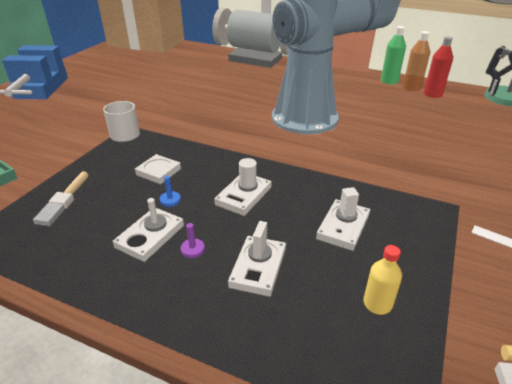

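The top view (800x600) shows these blocks:
- Square die at (368,233), holding the oblong punch.
- Big-round die at (524,223), holding the small round punch.
- Small-round die at (293,353), holding the square punch.
- Oblong die at (451,358), holding the big round punch.
- Empty spare block at (610,357).

Three things could be the small round punch: the bright one at (526,234), the purple one at (458,226) and the blue one at (545,300). Only the bright one fits, because the task rules out blue and purple. I'll measure now and confirm it in an enlarged crop.

Run:
```python
from h import *
cl={}
for n in('top','scene'):
    c=dict(np.load(n+'.npz')); d=c['depth']; v,u=np.mgrid[:384,:512]
    P=np.stack([(u-c['cx'])/c['fx']*d,(v-c['cy'])/c['fy']*d,d],-1)
    W=(P-c['t'])@c['R']; z=W[...,2]; ws=(d>0)&(W[...,0]>.2)&(W[...,0]<.75)&(abs(W[...,1])<.5)
    hsv=cv2.cvtColor(c['pixels'],cv2.COLOR_RGB2HSV)
    b=ws&(z<.004)&(z>-.02); print(n,'bench z med',np.median(z[b]),z[b].std())
    for name,m,A in(('block',ws&(z>.012)&(z<.026)&(hsv[...,1]<40)&(hsv[...,2]>140),150),('coltop',ws&(z>.077)&(z<.095),5)):
        k,L,s,_=cv2.connectedComponentsWithStats(m.astype(np.uint8),connectivity=8)
        for i in range(1,k):
            if s[i,4]<A: continue
            p=W[L==i]; r=cv2.minAreaRect((p[:,:2]*1000).astype(np.float32))
            col=np.median(c['pixels'][L==i],0)
            print(n,name,s[i,4],'rect',np.round(r[0],1),np.round(r[1],1),round(r[2],1),'mean',p.mean(0).round(4),'px',s[i,:2]+s[i,2:4]//2,col)
a=cv2.imread('pics/scene.png')[140:300,100:380];cv2.imwrite('pics/crop.png',cv2.resize(a,(784,448),interpolation=2))
```

```text
top bench z med 0.0001608040062974273 0.0017333453811572593
top block 527 rect [ 708.7 -380.5] [89.6 42.2] 11.6 mean [ 0.7061 -0.3792  0.0181] px [436 135] [199. 199. 192.]
top block 1133 rect [ 690.7 -121.9] [ 84.8 125.9] 84.8 mean [ 0.6864 -0.1208  0.0186] px [335 144] [239. 235. 229.]
top block 1261 rect [681.9 135. ] [132.8  84.1] 8.9 mean [0.6821 0.1357 0.0188] px [236 150] [240. 237. 230.]
top block 1402 rect [486.5 260.9] [ 85.2 131.8] 87.9 mean [0.4903 0.2594 0.0188] px [187 225] [238. 236. 230.]
top block 1362 rect [474.9   2. ] [ 84.1 131.9] 84.4 mean [0.4772 0.0024 0.0186] px [288 228] [240. 240. 235.]
top block 1123 rect [ 472.9 -253.9] [85.6 83.9] 84.3 mean [ 0.4727 -0.2537  0.017 ] px [390 228] [238. 236. 230.]
top coltop 152 rect [670.4 373.1] [45.7 51.6] 58.0 mean [0.6656 0.3651 0.0886] px [134 150] [244.  220.  100.5]
top coltop 131 rect [658.  127.8] [46.2 16.1] 8.0 mean [0.6579 0.1276 0.0845] px [236 153] [241. 239. 233.]
top coltop 31 rect [ 669.8 -122.8] [11.9 11.9] 43.9 mean [ 0.6691 -0.1221  0.0839] px [340 146] [233. 228. 221.]
top coltop 144 rect [463.6 259.6
[... 1025 characters left out ...]
264] [232. 225. 217.]
scene coltop 209 rect [ 341.5 -460.7] [93.2 77.2] 1.3 mean [ 0.3454 -0.4559  0.0843] px [119 110] [170. 163. 156.]
scene coltop 165 rect [450.8   3.4] [41.9 40.6] 82.0 mean [0.4533 0.0049 0.0835] px [247 164] [227. 220. 212.]
scene coltop 142 rect [463.2 259.8] [29.8 27.8] 37.6 mean [0.4657 0.2607 0.0832] px [350 193] [222.5 216.  209. ]
scene coltop 35 rect [ 668.6 -122.6] [12.6 13.1] 25.1 mean [ 0.6699 -0.1211  0.0828] px [150 201] [203. 195. 188.]
scene coltop 161 rect [657.  128.4] [47.6 16.1] 8.1 mean [0.6596 0.1294 0.0836] px [260 230] [232. 225. 217.]
scene coltop 340 rect [680.7 375.9] [52.7 35.7] 84.1 mean [0.6879 0.3767 0.0873] px [386 274] [209.5 181.   94. ]
```

View pics/crop.png

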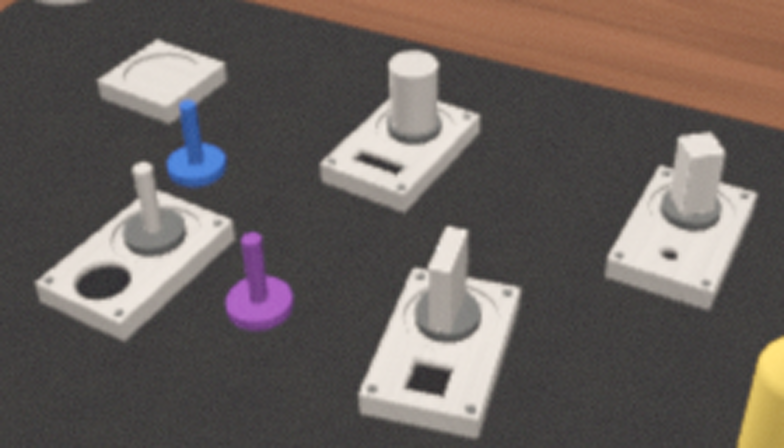

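The crop confirms it. The bright thin punch stands in the block with the large round opening at crop (150,215), and the blue (195,140) and purple (258,280) ones are the decoys. The punches form a 4-cycle, so I'll do it in this order:
1. Big round to the spare block.
2. Oblong to the oblong die.
3. Square to the square die.
4. Small round to the small-round die.
5. Big round to the big-round die.

I'll start towards the big round punch at (0.4515, 0.0025).

>>> {"name": "servo_tool", "arguments": {"motion": [[[-17.8,-17.5,0,0,-1],[-17.8,-17.5,0,0,-1],[-17.8,-17.5,0,0,-1],[-17.8,-17.5,0,0,-1],[-17.8,-17.5,0,0,-1]]]}}

```text
time_s: 0.6
eef_pos: [0.3056, 0.3117, 0.256]
eef_rot: [-0.0, 0.176, 0.984, -0.0]
wrist_force: [1.1, -0.9, 0.3]
opening: 1.004
grasp_force: 0.0
```

```bash
cat > g.py <<'E'
# usage: g.py x y z thetaY(deg) : shift (cm, tool axes) and twist to reach world target
import sys
from h import *
from scipy.spatial.transform import Rotation as Ro
o=ctrl.get_obs(); q=o['eef_rot']; R=Ro.from_quat([q[1],q[2],q[3],q[0]]).as_matrix()
a=[float(s) for s in sys.argv[1:]]
th=np.degrees(np.arctan2(R[1,1],R[0,1])); tw=(th-a[3]+90)%180-90
print('t',round(o['time_s'],2),'pos',o['eef_pos'].round(4),'thY',round(th,1),'F',o['wrist_force'].round(1),'open',round(o['opening'],3),'grip',round(o['grasp_force'],1))
print('shift cm',(R.T@(np.array(a[:3])-o['eef_pos'])*100).round(2),'twist',round(tw,1))
E
python3 g.py .4515 .0025 .2 98
```

```text
t 0.6 pos [0.3056 0.3117 0.256 ] thY 69.8 F [ 1.1 -0.9  0.3] open 1.004 grip 0.0
shift cm [-24.38 -23.97   5.6 ] twist -28.2
```

>>> {"name": "servo_tool", "arguments": {"motion": [[[-3.5,-3.5,0,0,-1],[-7,-7,0,0,-1],[-10.5,-10.5,0,0,-1],[-14,-14,0,0,-1],[-17.5,-17.2,1,0,-1]]]}}

```text
time_s: 1.1
eef_pos: [0.4112, 0.0895, 0.2474]
eef_rot: [0.002, 0.176, 0.984, 0.0]
wrist_force: [0.2, 1.7, 0.3]
opening: 1.004
grasp_force: 0.0
```

>>> {"name": "servo_tool", "arguments": {"motion": [[[-3.5,-3.4,1,-8,-1],[-6.9,-6.8,3,-16,-1],[-6.9,-6.8,5,-24,-1],[-6.9,-6.8,5,-28.2,-1],[-6.9,-6.8,5,-28.2,-1]]]}}

```text
time_s: 1.6
eef_pos: [0.4506, 0.0035, 0.1951]
eef_rot: [-0.001, -0.069, 0.998, 0.0]
wrist_force: [-0.3, -0.0, 0.2]
opening: 1.002
grasp_force: 0.0
```

```bash
python3 g.py .4515 .0025 .066 98
```

```text
t 1.6 pos [0.4506 0.0035 0.1951] thY 97.9 F [-0.3 -0.   0.2] open 1.002 grip 0.0
shift cm [-0.11 -0.12 12.91] twist -0.1
```

>>> {"name": "servo_tool", "arguments": {"motion": [[[-0.1,-0.1,4,0,-1],[-0.1,-0.1,8,0,-1],[-0.1,-0.1,11,0,-1],[-0.1,-0.1,12.9,0,-1],[-0.1,-0.1,12.9,0,-1]]]}}

```text
time_s: 2.1
eef_pos: [0.4504, 0.004, 0.0652]
eef_rot: [-0.002, -0.068, 0.998, 0.001]
wrist_force: [-0.8, -1.2, -0.1]
opening: 0.995
grasp_force: 0.0
```

>>> {"name": "servo_tool", "arguments": {"motion": [[[0,0,0,0,1],[0,0,0,0,1],[0,0,0,0,1],[0,0,0,0,1],[0,0,0,0,1]]]}}

```text
time_s: 2.6
eef_pos: [0.4537, 0.0028, 0.069]
eef_rot: [0.001, -0.069, 0.998, -0.0]
wrist_force: [-1.3, 0.6, 6.7]
opening: 0.482
grasp_force: 59.9
```

>>> {"name": "servo_tool", "arguments": {"motion": [[[0,0,0,0,1],[0,0,0,0,1],[0,0,0,0,1],[0,0,0,0,1],[0,0,0,0,1]]]}}

```text
time_s: 3.1
eef_pos: [0.4537, 0.0028, 0.069]
eef_rot: [0.001, -0.069, 0.998, -0.0]
wrist_force: [-1.2, -0.3, 6.9]
opening: 0.482
grasp_force: 59.9
```

>>> {"name": "servo_tool", "arguments": {"motion": [[[0,0,-2,0,1],[0,0,-5,0,1],[0,0,-9,0,1],[0,0,-13,0,1],[0,0,-13,0,1]]]}}

```text
time_s: 3.6
eef_pos: [0.4556, 0.0023, 0.2028]
eef_rot: [0.005, -0.069, 0.998, -0.002]
wrist_force: [1.9, -1.0, -6.5]
opening: 0.475
grasp_force: 63.5
```

```bash
python3 g.py .4745 -.2535 .2 98
```

```text
t 3.6 pos [0.4556 0.0023 0.2028] thY 97.9 F [ 1.9 -1.  -6.5] open 0.475 grip 63.5
shift cm [  1.66 -25.6    0.37] twist -0.1
```

>>> {"name": "servo_tool", "arguments": {"motion": [[[0.3,-4,0,0,1],[0.6,-8.5,0,0,1],[1,-13,0,0,1],[1.4,-17.5,0,0,1],[1.7,-21,0,0,1]]]}}

```text
time_s: 4.1
eef_pos: [0.4632, -0.209, 0.1953]
eef_rot: [-0.001, -0.068, 0.998, 0.001]
wrist_force: [0.1, 0.4, -7.5]
opening: 0.479
grasp_force: 63.9
```

>>> {"name": "servo_tool", "arguments": {"motion": [[[0,-2.5,0,0,1],[0,-4,0,0,1],[0,-4.6,0,0,1],[0,-4.6,0,0,1],[0,-4.6,0,0,1]]]}}

```text
time_s: 4.6
eef_pos: [0.4706, -0.2514, 0.1967]
eef_rot: [-0.0, -0.07, 0.998, 0.001]
wrist_force: [-0.9, -0.1, -7.2]
opening: 0.483
grasp_force: 63.9
```

```bash
python3 g.py .4745 -.2535 .07 98
python3 - <<'E'
from h import *
snap('scene','s1.png'); a=cv2.imread('pics/s1.png')[60:260,60:300]; cv2.imwrite('pics/s1.png',cv2.resize(a,(720,600),interpolation=2))
E
```

```text
t 4.6 pos [ 0.4706 -0.2514  0.1967] thY 98.0 F [-0.9 -0.1 -7.2] open 0.483 grip 63.9
shift cm [-0.37 -0.29 12.67] twist -0.0
```

View pics/s1.png

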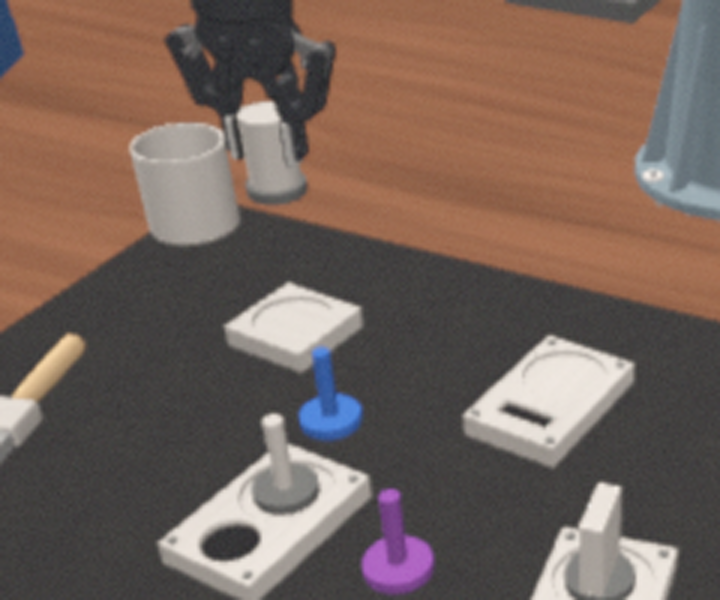

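The big round punch hangs upright at (270,150), over the spare block. Now I'll lower it.

>>> {"name": "servo_tool", "arguments": {"motion": [[[-0.3,-0.2,4,0,1],[-0.3,-0.2,8,0,1],[-0.3,-0.2,10.5,0,1],[-0.3,-0.2,11.7,0,1],[-0.3,-0.2,11.7,0,1]]]}}

```text
time_s: 5.15
eef_pos: [0.4733, -0.2528, 0.0789]
eef_rot: [-0.001, -0.07, 0.998, 0.001]
wrist_force: [-0.6, -0.5, -6.2]
opening: 0.481
grasp_force: 63.7
```

>>> {"name": "servo_tool", "arguments": {"motion": [[[0,0,0.2,0,1],[0,0,0.4,0,1],[0,0,0.6,0,1],[0,0,0.8,0,1],[0,0,0.8,0,1]]]}}

```text
time_s: 5.65
eef_pos: [0.4741, -0.2544, 0.0724]
eef_rot: [0.0, -0.069, 0.998, -0.0]
wrist_force: [0.6, -0.2, -7.1]
opening: 0.476
grasp_force: 63.7
```

```bash
python3 g.py .4745 -.2535 .07 98
```

```text
t 5.65 pos [ 0.4741 -0.2544  0.0724] thY 97.9 F [ 0.6 -0.2 -7.1] open 0.476 grip 63.7
shift cm [-0.05  0.09  0.24] twist -0.1
```

>>> {"name": "servo_tool", "arguments": {"motion": [[[0,0.1,0.1,0,1],[0,0.1,0.2,0,1],[0,0.1,0.2,0,1],[0,0.1,0.2,0,1]]]}}

```text
time_s: 6.05
eef_pos: [0.474, -0.2534, 0.0702]
eef_rot: [-0.0, -0.069, 0.998, 0.0]
wrist_force: [0.9, -0.3, -7.1]
opening: 0.477
grasp_force: 63.7
```

>>> {"name": "servo_tool", "arguments": {"motion": [[[0,0,0.1,0,1],[0,0,0.1,0,1],[0,0,0.1,0,1]]]}}

```text
time_s: 6.35
eef_pos: [0.474, -0.2534, 0.0693]
eef_rot: [-0.0, -0.069, 0.998, 0.0]
wrist_force: [-0.2, 0.0, -6.9]
opening: 0.478
grasp_force: 63.7
```

>>> {"name": "servo_tool", "arguments": {"motion": [[[0,0,0.1,0,1],[0,0,0.1,0,1],[0,0,0.1,0,1]]]}}

```text
time_s: 6.65
eef_pos: [0.4741, -0.2535, 0.069]
eef_rot: [-0.0, -0.069, 0.998, -0.0]
wrist_force: [-4.3, 2.8, 4.3]
opening: 0.479
grasp_force: 64.8
```

Contact with the floor at z = 0.069, as expected. Releasing and lifting.

>>> {"name": "servo_tool", "arguments": {"motion": [[[0,0,0,0,-1],[0,0,0,0,-1],[0,0,0,0,-1],[0,0,0,0,-1],[0,0,0,0,-1]]]}}

```text
time_s: 7.15
eef_pos: [0.4741, -0.2535, 0.0683]
eef_rot: [0.0, -0.069, 0.998, -0.0]
wrist_force: [-0.1, 1.0, 0.9]
opening: 0.999
grasp_force: 0.0
```

>>> {"name": "servo_tool", "arguments": {"motion": [[[0,0,-2,0,-1],[0,0,-5,0,-1],[0,0,-9,0,-1],[0,0,-13,0,-1],[0,0,-13,0,-1]]]}}

```text
time_s: 7.65
eef_pos: [0.4769, -0.2558, 0.2047]
eef_rot: [0.004, -0.069, 0.998, -0.004]
wrist_force: [0.2, 0.3, 0.1]
opening: 0.999
grasp_force: 0.0
```

```bash
python3 g.py .6575 .128 .2 98
```

```text
t 7.65 pos [ 0.4769 -0.2558  0.2047] thY 97.9 F [0.2 0.3 0.1] open 0.999 grip 0.0
shift cm [-23.18  35.52   0.34] twist -0.1
```

>>> {"name": "servo_tool", "arguments": {"motion": [[[-2.4,3.7,0,0,-1],[-5,7.6,0,0,-1],[-7.5,11.5,0,0,-1],[-10,15.4,0,0,-1],[-12.5,19.2,0,0,-1]]]}}

```text
time_s: 8.15
eef_pos: [0.5716, -0.0442, 0.1977]
eef_rot: [-0.0, -0.069, 0.998, 0.0]
wrist_force: [-0.5, -0.8, 0.7]
opening: 0.998
grasp_force: 0.0
```

>>> {"name": "servo_tool", "arguments": {"motion": [[[-2.5,3.9,0,0,-1],[-5,7.8,0,0,-1],[-7.5,11.7,0,0,-1],[-9.8,15,0,0,-1],[-10.6,16.2,0,0,-1]]]}}

```text
time_s: 8.65
eef_pos: [0.6545, 0.1327, 0.1974]
eef_rot: [-0.0, -0.071, 0.997, 0.0]
wrist_force: [-0.5, 0.2, -0.3]
opening: 0.998
grasp_force: 0.0
```

>>> {"name": "servo_tool", "arguments": {"motion": [[[0,0,2,0,-1],[0,0,4,0,-1],[0,0,5,0,-1],[0,0,5,0,-1],[0,0,5,0,-1]]]}}

```text
time_s: 9.15
eef_pos: [0.6541, 0.1285, 0.1486]
eef_rot: [0.0, -0.069, 0.998, -0.0]
wrist_force: [-0.2, 0.2, 0.7]
opening: 1.003
grasp_force: 0.0
```

```bash
python3 g.py .6575 .128 .066 98
```

```text
t 9.15 pos [0.6541 0.1285 0.1486] thY 97.9 F [-0.2  0.2  0.7] open 1.003 grip 0.0
shift cm [-0.33 -0.09  8.26] twist -0.1
```

>>> {"name": "servo_tool", "arguments": {"motion": [[[-0.3,-0.1,2.5,0,-1],[-0.3,-0.1,5,0,-1],[-0.3,-0.1,7,0,-1],[-0.3,-0.1,8.2,0,-1],[-0.3,-0.1,8.2,0,-1]]]}}

```text
time_s: 9.65
eef_pos: [0.6564, 0.1282, 0.0653]
eef_rot: [-0.001, -0.069, 0.998, 0.0]
wrist_force: [-0.3, -0.6, -0.1]
opening: 0.998
grasp_force: 0.0
```

>>> {"name": "servo_tool", "arguments": {"motion": [[[0,0,0,0,-1],[0,0,0,0,1],[0,0,0,0,1],[0,0,0,0,1],[0,0,0,0,1]]]}}

```text
time_s: 10.15
eef_pos: [0.6573, 0.1285, 0.0668]
eef_rot: [0.0, -0.069, 0.998, -0.0]
wrist_force: [0.4, -0.4, -0.2]
opening: 0.333
grasp_force: 0.0
```

>>> {"name": "servo_tool", "arguments": {"motion": [[[0,0,0,0,1],[0,0,0,0,1],[0,0,0,0,1],[0,0,0,0,1],[0,0,0,0,1]]]}}

```text
time_s: 10.65
eef_pos: [0.6573, 0.1285, 0.0667]
eef_rot: [0.0, -0.069, 0.998, -0.0]
wrist_force: [-0.7, -1.2, 4.2]
opening: 0.175
grasp_force: 59.8
```

>>> {"name": "servo_tool", "arguments": {"motion": [[[0,0,-2,0,1],[0,0,-5,0,1],[0,0,-9,0,1],[0,0,-12,0,1],[0,0,-13,0,1]]]}}

```text
time_s: 11.15
eef_pos: [0.6582, 0.1287, 0.1989]
eef_rot: [0.002, -0.069, 0.998, -0.0]
wrist_force: [0.3, 0.1, -6.1]
opening: 0.181
grasp_force: 59.2
```

>>> {"name": "servo_tool", "arguments": {"motion": [[[3,-1.3,0,0,1],[7,-3,0,0,1],[11,-4.7,0,0,1],[15,-6.4,0,0,1],[18.5,-8,0,0,1]]]}}

```text
time_s: 11.65
eef_pos: [0.4813, 0.0235, 0.1936]
eef_rot: [-0.002, -0.069, 0.998, 0.001]
wrist_force: [0.6, -1.8, -4.1]
opening: 0.179
grasp_force: 59.1
```

>>> {"name": "servo_tool", "arguments": {"motion": [[[2.2,-0.9,0,0,1],[3.5,-1.4,0,0,1],[3.5,-1.4,2,0,1],[3.5,-1.4,4,0,1],[3.5,-1.4,4,0,1]]]}}

```text
time_s: 12.15
eef_pos: [0.4495, 0.0058, 0.1529]
eef_rot: [-0.003, -0.069, 0.998, 0.001]
wrist_force: [-1.1, 0.2, -6.1]
opening: 0.178
grasp_force: 59.1
```

```bash
python3 g.py .451 .004 .0667 98
```

```text
t 12.15 pos [0.4495 0.0058 0.1529] thY 97.9 F [-1.1  0.2 -6.1] open 0.178 grip 59.1
shift cm [-0.18 -0.22  8.62] twist -0.1
```

>>> {"name": "servo_tool", "arguments": {"motion": [[[0,0,3,0,1],[0,0,6,0,1],[0,0,7.6,0,1],[0,0,7.9,0,1],[0,0,7.9,0,1]]]}}

```text
time_s: 12.65
eef_pos: [0.4523, 0.0052, 0.0773]
eef_rot: [-0.0, -0.069, 0.998, 0.0]
wrist_force: [0.7, -0.1, -5.3]
opening: 0.18
grasp_force: 59.1
```

>>> {"name": "servo_tool", "arguments": {"motion": [[[0,0,0.1,0,1],[0,0,0.2,0,1],[0,0,0.2,0,1],[0,0,0.2,0,1]]]}}

```text
time_s: 13.05
eef_pos: [0.4525, 0.005, 0.0758]
eef_rot: [0.0, -0.069, 0.998, -0.0]
wrist_force: [0.2, -0.4, -5.0]
opening: 0.179
grasp_force: 59.1
```

>>> {"name": "servo_tool", "arguments": {"motion": [[[0,0,0.3,0,1],[0,0,0.6,0,1],[0,0,0.8,0,1],[0,0,0.8,0,1],[0,0,0.8,0,1]]]}}

```text
time_s: 13.55
eef_pos: [0.4521, 0.005, 0.0672]
eef_rot: [-0.0, -0.069, 0.998, 0.0]
wrist_force: [0.6, 0.2, -5.2]
opening: 0.178
grasp_force: 59.6
```

>>> {"name": "servo_tool", "arguments": {"motion": [[[0,0,0.1,0,1],[0,0,0.1,0,1],[0,0,0.1,0,1]]]}}

```text
time_s: 13.85
eef_pos: [0.4523, 0.005, 0.0666]
eef_rot: [0.0, -0.069, 0.998, -0.0]
wrist_force: [-2.2, -0.3, 2.4]
opening: 0.18
grasp_force: 60.1
```

>>> {"name": "servo_tool", "arguments": {"motion": [[[0,0,0,0,-1],[0,0,0,0,-1],[0,0,0,0,-1],[0,0,0,0,-1],[0,0,0,0,-1]]]}}

```text
time_s: 14.35
eef_pos: [0.4523, 0.005, 0.0664]
eef_rot: [0.0, -0.069, 0.998, -0.0]
wrist_force: [-0.3, 1.0, -1.1]
opening: 0.992
grasp_force: 0.0
```

>>> {"name": "servo_tool", "arguments": {"motion": [[[0,0,-2,0,-1],[0,0,-5,0,-1],[0,0,-9,0,-1],[0,0,-12,0,-1],[0,0,-13,0,-1]]]}}

```text
time_s: 14.85
eef_pos: [0.454, 0.0046, 0.1998]
eef_rot: [0.003, -0.069, 0.998, -0.001]
wrist_force: [0.0, 0.5, 0.6]
opening: 1.0
grasp_force: 0.0
```

```bash
python3 g.py .4635 .2595 .15 126.8
```

```text
t 14.85 pos [0.454  0.0046 0.1998] thY 97.9 F [0.  0.5 0.6] open 1.0 grip 0.0
shift cm [-4.43 25.13  4.94] twist -28.9
```

>>> {"name": "servo_tool", "arguments": {"motion": [[[-0.7,4,0,-5,-1],[-1.5,8.5,0,-12,-1],[-2.3,13,0,-20,-1],[-3.1,17.5,0,-28.9,-1],[-3.9,22,0,-28.9,-1]]]}}

```text
time_s: 15.35
eef_pos: [0.4598, 0.23, 0.1954]
eef_rot: [-0.001, -0.318, 0.948, 0.0]
wrist_force: [0.3, -1.2, 0.2]
opening: 1.0
grasp_force: 0.0
```

```bash
python3 g.py .4635 .2595 .15 126.8
```

```text
t 15.35 pos [0.4598 0.23   0.1954] thY 127.1 F [ 0.3 -1.2  0.2] open 1.0 grip 0.0
shift cm [-2.08  2.13  4.54] twist 0.3
```

>>> {"name": "servo_tool", "arguments": {"motion": [[[-2,2,0,0,-1],[-2,2,2,0,-1],[-2,2,4.5,0,-1],[-2,2,4.5,0,-1],[-2,2,4.5,0,-1]]]}}

```text
time_s: 15.85
eef_pos: [0.4638, 0.256, 0.1505]
eef_rot: [-0.001, -0.316, 0.949, 0.0]
wrist_force: [0.3, 0.1, 0.2]
opening: 1.002
grasp_force: 0.0
```

```bash
python3 g.py .4635 .2595 .066 126.8
```

```text
t 15.85 pos [0.4638 0.256  0.1505] thY 126.8 F [0.3 0.1 0.2] open 1.002 grip 0.0
shift cm [-0.21  0.28  8.45] twist 0.0
```

>>> {"name": "servo_tool", "arguments": {"motion": [[[-0.2,0.3,2.5,0,-1],[-0.2,0.3,5,0,-1],[-0.2,0.3,7,0,-1],[-0.2,0.3,8.4,0,-1],[-0.2,0.3,8.4,0,-1]]]}}

```text
time_s: 16.35
eef_pos: [0.4636, 0.2594, 0.0663]
eef_rot: [-0.001, -0.316, 0.949, 0.0]
wrist_force: [-1.2, -0.4, -0.7]
opening: 0.999
grasp_force: 0.0
```

>>> {"name": "servo_tool", "arguments": {"motion": [[[0,0,0,0,-1],[0,0,0,0,1],[0,0,0,0,1],[0,0,0,0,1],[0,0,0,0,1]]]}}

```text
time_s: 16.85
eef_pos: [0.4644, 0.2601, 0.0678]
eef_rot: [0.0, -0.316, 0.949, 0.0]
wrist_force: [-3.1, 3.4, 1.2]
opening: 0.332
grasp_force: 1.8
```

>>> {"name": "servo_tool", "arguments": {"motion": [[[0,0,0,0,1],[0,0,0,0,1],[0,0,0,0,1],[0,0,0,0,1],[0,0,0,0,1]]]}}

```text
time_s: 17.35
eef_pos: [0.4646, 0.2601, 0.0679]
eef_rot: [0.0, -0.316, 0.949, 0.0]
wrist_force: [-1.3, -0.1, 5.0]
opening: 0.318
grasp_force: 60.7
```

```bash
python3 g.py .6583 .1313 .066 126.8
```

```text
t 17.35 pos [0.4646 0.2601 0.0679] thY 126.8 F [-1.3 -0.1  5. ] open 0.318 grip 60.7
shift cm [ -7.78 -21.92   0.2 ] twist 0.0
```

>>> {"name": "servo_tool", "arguments": {"motion": [[[0,0,-2,0,1],[0,0,-5,0,1],[0,0,-9,0,1],[0,0,-12,0,1],[0,0,-13,0,1]]]}}

```text
time_s: 17.85
eef_pos: [0.4653, 0.2603, 0.1997]
eef_rot: [0.002, -0.316, 0.949, -0.0]
wrist_force: [-0.0, 1.3, -4.8]
opening: 0.322
grasp_force: 60.7
```

>>> {"name": "servo_tool", "arguments": {"motion": [[[-1.1,-3,0,0,1],[-2.5,-7,0,0,1],[-3.9,-11,0,0,1],[-5.3,-15,0,0,1],[-6.6,-18.5,0,0,1]]]}}

```text
time_s: 18.35
eef_pos: [0.6281, 0.1498, 0.1941]
eef_rot: [-0.002, -0.316, 0.949, 0.0]
wrist_force: [-0.2, 0.4, -5.7]
opening: 0.318
grasp_force: 60.7
```

>>> {"name": "servo_tool", "arguments": {"motion": [[[-0.8,-2.2,0,0,1],[-1.2,-3.4,0,0,1],[-1.2,-3.4,2,0,1],[-1.2,-3.4,4,0,1],[-1.2,-3.4,4,0,1]]]}}

```text
time_s: 18.85
eef_pos: [0.6539, 0.1317, 0.1515]
eef_rot: [-0.005, -0.316, 0.949, 0.002]
wrist_force: [-1.0, -0.4, -5.6]
opening: 0.316
grasp_force: 60.6
```

```bash
python3 g.py .6583 .1313 .0679 126.8
```

```text
t 18.85 pos [0.6539 0.1317 0.1515] thY 126.8 F [-1.  -0.4 -5.6] open 0.316 grip 60.6
shift cm [-0.39 -0.35  8.36] twist 0.0
```

>>> {"name": "servo_tool", "arguments": {"motion": [[[-0.2,-0.2,3,0,1],[-0.2,-0.2,6,0,1],[-0.2,-0.2,7.6,0,1],[-0.2,-0.2,7.8,0,1],[-0.2,-0.2,7.8,0,1]]]}}

```text
time_s: 19.35
eef_pos: [0.6607, 0.1312, 0.0796]
eef_rot: [-0.0, -0.316, 0.949, 0.0]
wrist_force: [-0.3, 0.4, -4.4]
opening: 0.321
grasp_force: 60.7
```

>>> {"name": "servo_tool", "arguments": {"motion": [[[0,0,0.1,0,1],[0,0,0.1,0,1]]]}}

```text
time_s: 19.55
eef_pos: [0.6619, 0.1311, 0.0802]
eef_rot: [0.001, -0.316, 0.949, -0.0]
wrist_force: [-0.1, -0.5, -5.6]
opening: 0.318
grasp_force: 60.7
```

>>> {"name": "servo_tool", "arguments": {"motion": [[[0.2,0.2,0.3,0,1],[0.2,0.2,0.6,0,1],[0.2,0.2,0.9,0,1],[0.2,0.2,1.1,0,1],[0.2,0.2,1.1,0,1]]]}}

```text
time_s: 20.05
eef_pos: [0.658, 0.1314, 0.068]
eef_rot: [-0.0, -0.316, 0.949, -0.0]
wrist_force: [-2.8, 0.4, 1.4]
opening: 0.318
grasp_force: 61.6
```

>>> {"name": "servo_tool", "arguments": {"motion": [[[0,0,0.1,0,1],[0,0,0.1,0,1],[0,0,0.1,0,1]]]}}

```text
time_s: 20.35
eef_pos: [0.658, 0.1314, 0.068]
eef_rot: [-0.0, -0.316, 0.949, -0.0]
wrist_force: [-7.5, 0.1, 8.0]
opening: 0.322
grasp_force: 62.8
```

>>> {"name": "servo_tool", "arguments": {"motion": [[[0,0,0,0,-1],[0,0,0,0,-1],[0,0,0,0,-1],[0,0,0,0,-1],[0,0,0,0,-1]]]}}

```text
time_s: 20.85
eef_pos: [0.658, 0.1314, 0.0662]
eef_rot: [0.0, -0.316, 0.949, -0.0]
wrist_force: [0.8, -1.1, -0.0]
opening: 1.001
grasp_force: 0.0
```

>>> {"name": "servo_tool", "arguments": {"motion": [[[0,0,-2,0,-1],[0,0,-5,0,-1],[0,0,-9,0,-1],[0,0,-12,0,-1],[0,0,-13,0,-1]]]}}

```text
time_s: 21.35
eef_pos: [0.6601, 0.1315, 0.2009]
eef_rot: [0.003, -0.316, 0.949, -0.001]
wrist_force: [-0.2, -0.7, -0.1]
opening: 1.001
grasp_force: 0.0
```

```bash
python3 g.py .6695 -.1225 .15 98
python3 - <<'E'
from h import *
snap('scene','s2.png')
E
```

```text
t 21.35 pos [0.6601 0.1315 0.2009] thY 126.8 F [-0.2 -0.7 -0.1] open 1.001 grip 0.0
shift cm [ 14.5  -20.87   5.09] twist 28.8
```

View pics/s2.png

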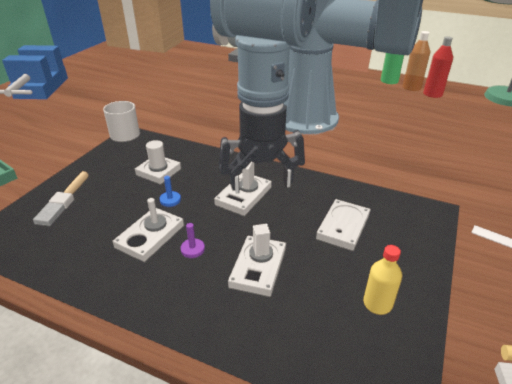

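The picture shows three punches upright where they should be: big round in the spare block (157,155), oblong in the oblong die (247,180) and square in the square die (260,240). The bottle at (382,285) hasn't moved. Next is the small round punch at (152,210).

>>> {"name": "servo_tool", "arguments": {"motion": [[[2.3,-3.3,0,5,-1],[4.9,-7,0,13,-1],[7.5,-10.8,0,21,-1],[10.1,-14.6,0,28.8,-1],[12.4,-17.9,0,28.8,-1]]]}}

```text
time_s: 21.9
eef_pos: [0.6649, -0.0883, 0.1939]
eef_rot: [-0.001, -0.068, 0.998, 0.0]
wrist_force: [0.3, 0.2, -0.6]
opening: 1.0
grasp_force: 0.0
```

```bash
python3 g.py .6695 -.1225 .15 98
```

```text
t 21.9 pos [ 0.6649 -0.0883  0.1939] thY 97.8 F [ 0.3  0.2 -0.6] open 1.0 grip 0.0
shift cm [-0.   -3.46  4.39] twist -0.2
```

>>> {"name": "servo_tool", "arguments": {"motion": [[[0,-3.2,0,0,-1],[0,-3.2,2,0,-1],[0,-3.2,4.4,0,-1],[0,-3.2,4.4,0,-1],[0,-3.2,4.4,0,-1]]]}}

```text
time_s: 22.4
eef_pos: [0.6694, -0.1175, 0.1505]
eef_rot: [-0.002, -0.07, 0.998, 0.001]
wrist_force: [0.4, -0.1, 0.6]
opening: 0.996
grasp_force: 0.0
```

```bash
python3 g.py .6695 -.1225 .066 98
```

```text
t 22.4 pos [ 0.6694 -0.1175  0.1505] thY 98.0 F [ 0.4 -0.1  0.6] open 0.996 grip 0.0
shift cm [ 0.04 -0.51  8.44] twist 0.0
```

>>> {"name": "servo_tool", "arguments": {"motion": [[[0.1,-0.5,2.5,0,-1],[0.1,-0.5,5,0,-1],[0.1,-0.5,7,0,-1],[0.1,-0.5,8.4,0,-1],[0.1,-0.5,8.4,0,-1]]]}}

```text
time_s: 22.9
eef_pos: [0.6692, -0.1223, 0.0667]
eef_rot: [-0.001, -0.07, 0.998, 0.001]
wrist_force: [-0.2, 0.1, -0.5]
opening: 0.997
grasp_force: 0.0
```

>>> {"name": "servo_tool", "arguments": {"motion": [[[0,0,0,0,-1],[0,0,0,0,-1],[0,0,0,0,-1]]]}}

```text
time_s: 23.2
eef_pos: [0.6712, -0.1233, 0.07]
eef_rot: [0.001, -0.07, 0.998, -0.001]
wrist_force: [0.7, -0.4, 1.0]
opening: 1.003
grasp_force: 0.0
```

>>> {"name": "servo_tool", "arguments": {"motion": [[[0.1,0.1,0.3,0,-1],[0.1,0.1,0.3,0,-1],[0.1,0.1,0.3,0,1],[0.1,0.1,0.3,0,1],[0.1,0.1,0.3,0,1]]]}}

```text
time_s: 23.7
eef_pos: [0.6691, -0.1222, 0.0653]
eef_rot: [0.0, -0.07, 0.998, -0.0]
wrist_force: [-0.3, 0.5, 0.6]
opening: 0.513
grasp_force: 0.0
```

>>> {"name": "servo_tool", "arguments": {"motion": [[[0,0,0,0,1],[0,0,0,0,1],[0,0,0,0,1],[0,0,0,0,1],[0,0,0,0,1]]]}}

```text
time_s: 24.2
eef_pos: [0.6691, -0.1223, 0.0653]
eef_rot: [0.0, -0.07, 0.998, -0.0]
wrist_force: [0.2, -0.7, 0.5]
opening: 0.146
grasp_force: 58.3
```

>>> {"name": "servo_tool", "arguments": {"motion": [[[0,0,0,0,1],[0,0,0,0,1],[0,0,0,0,1]]]}}

```text
time_s: 24.5
eef_pos: [0.6691, -0.1223, 0.0653]
eef_rot: [0.0, -0.07, 0.998, -0.0]
wrist_force: [-0.2, -1.7, 1.0]
opening: 0.147
grasp_force: 58.3
```

```bash
python3 g.py .4625 .2615 .15 98
```

```text
t 24.5 pos [ 0.6691 -0.1223  0.0653] thY 98.0 F [-0.2 -1.7  1. ] open 0.147 grip 58.3
shift cm [15.1  40.88 -8.48] twist 0.0
```

>>> {"name": "servo_tool", "arguments": {"motion": [[[0,0,-2,0,1],[0,0,-5,0,1],[0,0,-9,0,1],[0,0,-12,0,1],[0,0,-13,0,1]]]}}

```text
time_s: 25.0
eef_pos: [0.6707, -0.1225, 0.1993]
eef_rot: [0.003, -0.07, 0.998, -0.001]
wrist_force: [0.6, -0.3, -1.7]
opening: 0.148
grasp_force: 58.5
```

>>> {"name": "servo_tool", "arguments": {"motion": [[[1,2.7,0,0,1],[2.3,6.3,0,0,1],[3.8,10.3,0,0,1],[5.3,14.3,0,0,1],[6.8,18.3,0,0,1]]]}}

```text
time_s: 25.5
eef_pos: [0.574, 0.051, 0.1933]
eef_rot: [-0.002, -0.07, 0.998, 0.0]
wrist_force: [0.7, -0.1, -2.1]
opening: 0.146
grasp_force: 58.7
```

>>> {"name": "servo_tool", "arguments": {"motion": [[[1.5,4,0,0,1],[3,8,0,0,1],[4.5,12,0,0,1],[6,16,0,0,1],[7,19,0,0,1]]]}}

```text
time_s: 26.0
eef_pos: [0.4775, 0.2297, 0.1935]
eef_rot: [-0.002, -0.071, 0.998, 0.0]
wrist_force: [0.9, 0.3, -2.9]
opening: 0.148
grasp_force: 58.7
```

>>> {"name": "servo_tool", "arguments": {"motion": [[[0.8,2.2,0,0,1],[1.3,3.5,0,0,1],[1.3,3.5,2,0,1],[1.3,3.5,4,0,1],[1.3,3.5,4,0,1]]]}}

```text
time_s: 26.5
eef_pos: [0.46, 0.2597, 0.1517]
eef_rot: [-0.004, -0.07, 0.998, -0.001]
wrist_force: [-0.5, -0.4, -2.4]
opening: 0.143
grasp_force: 58.7
```

```bash
python3 g.py .4625 .2615 .0655 98
```

```text
t 26.5 pos [0.46   0.2597 0.1517] thY 98.0 F [-0.5 -0.4 -2.4] open 0.143 grip 58.7
shift cm [-0.33  0.15  8.61] twist 0.0
```

>>> {"name": "servo_tool", "arguments": {"motion": [[[0,0.1,3,0,1],[0,0.1,6,0,1],[0,0.1,7.6,0,1],[0,0.1,7.8,0,1],[0,0.1,7.8,0,1]]]}}

```text
time_s: 27.0
eef_pos: [0.4627, 0.2614, 0.0775]
eef_rot: [-0.0, -0.07, 0.998, -0.0]
wrist_force: [-0.3, 0.3, -1.9]
opening: 0.143
grasp_force: 58.7
```

>>> {"name": "servo_tool", "arguments": {"motion": [[[0,0,0.1,0,1],[0,0,0.1,0,1],[0,0,0.1,0,1]]]}}

```text
time_s: 27.3
eef_pos: [0.4631, 0.2619, 0.0773]
eef_rot: [0.001, -0.07, 0.998, 0.0]
wrist_force: [-0.3, 1.1, -1.9]
opening: 0.142
grasp_force: 58.7
```

```bash
python3 g.py .4625 .2615 .0655 98
```

```text
t 27.3 pos [0.4631 0.2619 0.0773] thY 98.0 F [-0.3  1.1 -1.9] open 0.142 grip 58.7
shift cm [ 0.07 -0.03  1.18] twist 0.0
```

>>> {"name": "servo_tool", "arguments": {"motion": [[[0,0,0.4,0,1],[0,0,0.8,0,1],[0,0,1,0,1],[0,0,1.1,0,1],[0,0,1.1,0,1]]]}}

```text
time_s: 27.8
eef_pos: [0.4623, 0.2617, 0.0653]
eef_rot: [-0.0, -0.07, 0.998, -0.0]
wrist_force: [-2.2, -0.9, 0.0]
opening: 0.147
grasp_force: 59.2
```

>>> {"name": "servo_tool", "arguments": {"motion": [[[0,0,0.1,0,1],[0,0,0.1,0,1],[0,0,0.1,0,1]]]}}

```text
time_s: 28.1
eef_pos: [0.4624, 0.2617, 0.0653]
eef_rot: [-0.0, -0.07, 0.998, -0.0]
wrist_force: [-5.1, -3.0, 9.6]
opening: 0.149
grasp_force: 60.3
```

Seated. Release and lift, then travel to the big round punch in the spare block.

>>> {"name": "servo_tool", "arguments": {"motion": [[[0,0,0,0,-1],[0,0,0,0,-1],[0,0,0,0,-1],[0,0,0,0,-1],[0,0,0,0,-1]]]}}

```text
time_s: 28.6
eef_pos: [0.4624, 0.2617, 0.0642]
eef_rot: [-0.0, -0.07, 0.998, -0.0]
wrist_force: [-0.6, 0.4, -0.6]
opening: 0.975
grasp_force: 0.0
```

>>> {"name": "servo_tool", "arguments": {"motion": [[[0,0,-2,0,-1],[0,0,-5,0,-1],[0,0,-9,0,-1],[0,0,-12,0,-1],[0,0,-13,0,-1]]]}}

```text
time_s: 29.1
eef_pos: [0.4643, 0.2624, 0.198]
eef_rot: [0.003, -0.07, 0.998, 0.001]
wrist_force: [0.9, 0.6, -1.2]
opening: 0.998
grasp_force: 0.0
```

```bash
python3 g.py .472 -.2535 .15 98
python3 - <<'E'
from h import *
c=snap('top'); d=c['depth']; v,u=np.mgrid[:384,:512]
P=np.stack([(u-c['cx'])/c['fx']*d,(v-c['cy'])/c['fy']*d,d],-1)
W=(P-c['t'])@c['R']; z=W[...,2]; ws=(d>0)&(W[...,0]>.4)&(W[...,0]<.75)&(W[...,1]<.05)&(W[...,1]>-.35)
for lo,hi in((.077,.095),(.0172,.026)):
    k,L,s,_=cv2.connectedComponentsWithStats((ws&(z>lo)&(z<hi)).astype(np.uint8))
    for i in range(1,k):
        if s[i,4]<25: continue
        p=W[L==i]; print(lo,s[i,4],p.mean(0).round(4),[np.round(x,1) for x in cv2.minAreaRect((p[:,:2]*1000).astype(np.float32))])
# pocket of big round die: pixels of empty region z 13..17
E
```

```text
t 29.1 pos [0.4643 0.2624 0.198 ] thY 98.0 F [ 0.9  0.6 -1.2] open 0.998 grip 0.0
shift cm [  6.47 -51.19   4.71] twist 0.0
0.077 261 [ 0.472  -0.2526  0.0844] [array([ 472.5, -252.9]), array([40.8, 39.7]), np.float64(89.6)]
0.077 135 [0.4536 0.0056 0.0844] [array([453.3,   5.4]), array([45.9, 16. ]), np.float64(8.1)]
0.0172 737 [ 0.6939 -0.1235  0.0199] [array([ 690.3, -121.9]), array([ 84.3, 125.1]), np.float64(84.5)]
0.0172 942 [0.4845 0.0012 0.0198] [array([475.1,   1.9]), array([ 84. , 132.1]), np.float64(84.4)]
0.0172 435 [ 0.4727 -0.2502  0.0198] [array([ 472.9, -253.3]), array([84.6, 83.9]), np.float64(84.1)]
0.0172 57 [ 0.4787 -0.2386  0.0232] [array([ 478.9, -242.3]), array([24.2, 49. ]), np.float64(59.2)]
0.0172 83 [0.4523 0.0199 0.0239] [array([451.9,  21.1]), array([45.6, 15.6]), np.float64(7.1)]
0.0172 53 [ 0.4557 -0.0111  0.0237] [array([455.9, -12.3]), array([40.3, 13.6]), np.float64(10.4)]
```

>>> {"name": "servo_tool", "arguments": {"motion": [[[0.5,-3.5,0,0,-1],[1,-8,0,0,-1],[1.6,-12.7,0,0,-1],[2.2,-17.4,0,0,-1],[2.8,-22,0,0,-1]]]}}

```text
time_s: 29.65
eef_pos: [0.4642, 0.0384, 0.1926]
eef_rot: [-0.001, -0.07, 0.998, 0.0]
wrist_force: [0.9, 0.2, 0.4]
opening: 1.003
grasp_force: 0.0
```

>>> {"name": "servo_tool", "arguments": {"motion": [[[0.6,-4.7,0,0,-1],[1.2,-9.4,0,0,-1],[1.8,-14.1,0,0,-1],[2.4,-18.8,0,0,-1],[2.9,-22.8,0,0,-1]]]}}

```text
time_s: 30.15
eef_pos: [0.4674, -0.1918, 0.1925]
eef_rot: [-0.001, -0.069, 0.998, 0.001]
wrist_force: [0.7, -0.5, 0.5]
opening: 1.0
grasp_force: 0.0
```

>>> {"name": "servo_tool", "arguments": {"motion": [[[0.6,-4,0,0,-1],[0.8,-6.2,0,0,-1],[0.8,-6.2,2,0,-1],[0.8,-6.2,4.5,0,-1],[0.8,-6.2,4.5,0,-1]]]}}

```text
time_s: 30.65
eef_pos: [0.4663, -0.2503, 0.1442]
eef_rot: [-0.003, -0.07, 0.998, 0.003]
wrist_force: [0.2, 1.2, -0.2]
opening: 1.001
grasp_force: 0.0
```

>>> {"name": "servo_tool", "arguments": {"motion": [[[0,0,0,0,-1],[0,0,0,0,-1]]]}}

```text
time_s: 30.85
eef_pos: [0.4696, -0.2524, 0.1499]
eef_rot: [0.0, -0.07, 0.998, -0.0]
wrist_force: [-0.1, 0.4, 0.6]
opening: 1.0
grasp_force: 0.0
```

```bash
python3 g.py .4725 -.2535 .066 98
python3 - <<'E'
from h import *
for n in('top','scene'):
    c=snap(n); d=c['depth']; v,u=np.mgrid[:384,:512]
    P=np.stack([(u-c['cx'])/c['fx']*d,(v-c['cy'])/c['fy']*d,d],-1)
    W=(P-c['t'])@c['R']; z=W[...,2]; x,y=W[...,0],W[...,1]
    m=(d>0)&(z>.012)&(z<.0175)&(x>.61)&(x<.715)&(abs(y+.12)<.038)
    p=(W[m][:,:2]*1000).astype(np.float32); print(n,len(p),cv2.minEnclosingCircle(p),p.mean(0),p.min(0),p.max(0))
    b=(d>0)&(z>.018)&(z<.026)&(abs(y+.12)<.03)&(x>.5)
    print('block x range',x[b].min(),x[b].max())
    if n=='top': cv2.imwrite('pics/b.png',cv2.cvtColor(cv2.resize(c['pixels'][100:190,290:390],(700,630)[:2] if 0 else (600,540),interpolation=2),cv2.COLOR_RGB2BGR))
E
```

```text
t 30.85 pos [ 0.4696 -0.2524  0.1499] thY 98.1 F [-0.1  0.4  0.6] open 1.0 grip 0.0
shift cm [-0.26 -0.14  8.39] twist 0.1
top 573 ((671.2030029296875, -119.10013580322266), 52.899654388427734) [ 671.0146   -121.484085] [ 625.97736 -157.7829 ] [714.479   -83.08981]
block x range 0.625580336430639 0.7621367064454015
scene 538 ((675.8226318359375, -116.35853576660156), 51.92728805541992) [ 668.4533  -122.59111] [ 630.2406 -157.4509] [714.97516 -82.24824]
block x range 0.563907961395226 0.7628178096927138
```

View pics/b.png

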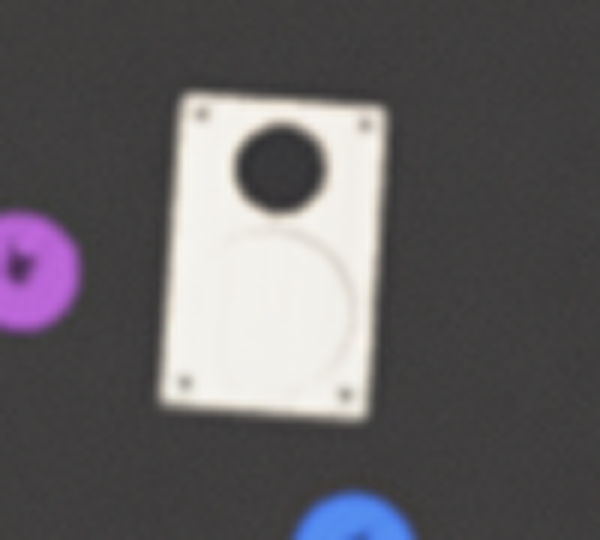

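The top view shows the big-round die's pocket empty, centred near crop (285,315), with purple at (20,270) and blue at (355,545) standing clear. The pocket centre works out at (0.670, -0.120). Now I'll grasp the big round punch.

>>> {"name": "servo_tool", "arguments": {"motion": [[[-0.2,-0.1,2.5,0,-1],[-0.2,-0.1,5,0,-1],[-0.2,-0.1,7,0,-1],[-0.2,-0.1,8.2,0,-1],[-0.2,-0.1,8.2,0,-1]]]}}

```text
time_s: 31.45
eef_pos: [0.4708, -0.2524, 0.0663]
eef_rot: [-0.001, -0.07, 0.998, 0.001]
wrist_force: [0.7, -0.0, -0.2]
opening: 0.998
grasp_force: 0.0
```

>>> {"name": "servo_tool", "arguments": {"motion": [[[0,0,0,0,-1],[0,0,0,0,-1],[0,0,0,0,1],[0,0,0,0,1],[0,0,0,0,1]]]}}

```text
time_s: 31.95
eef_pos: [0.4716, -0.2532, 0.0677]
eef_rot: [0.0, -0.07, 0.998, -0.0]
wrist_force: [0.4, -0.8, 0.2]
opening: 0.511
grasp_force: 0.0
```

>>> {"name": "servo_tool", "arguments": {"motion": [[[0,0,0,0,1],[0,0,0,0,1],[0,0,0,0,1],[0,0,0,0,1],[0,0,0,0,1]]]}}

```text
time_s: 32.45
eef_pos: [0.4717, -0.2535, 0.068]
eef_rot: [0.0, -0.07, 0.998, -0.0]
wrist_force: [-1.5, -0.9, 6.4]
opening: 0.479
grasp_force: 60.2
```

```bash
python3 g.py .67 -.12 .2 98
```

```text
t 32.45 pos [ 0.4717 -0.2535  0.068 ] thY 98.0 F [-1.5 -0.9  6.4] open 0.479 grip 60.2
shift cm [-21.5   10.44 -13.2 ] twist 0.0
```

>>> {"name": "servo_tool", "arguments": {"motion": [[[0,0,-2,0,1],[0,0,-5,0,1],[0,0,-9,0,1],[0,0,-12,0,1],[0,0,-13,0,1]]]}}

```text
time_s: 32.95
eef_pos: [0.4722, -0.2536, 0.1994]
eef_rot: [0.001, -0.07, 0.998, -0.001]
wrist_force: [0.2, -0.8, -7.4]
opening: 0.478
grasp_force: 62.9
```

>>> {"name": "servo_tool", "arguments": {"motion": [[[-3,1.5,0,0,1],[-7,3.4,0,0,1],[-11,5.3,0,0,1],[-15,7.3,0,0,1],[-18.5,9,0,0,1]]]}}

```text
time_s: 33.45
eef_pos: [0.6421, -0.1359, 0.1938]
eef_rot: [-0.002, -0.07, 0.998, 0.001]
wrist_force: [0.3, -0.5, -7.3]
opening: 0.481
grasp_force: 63.0
```

>>> {"name": "servo_tool", "arguments": {"motion": [[[-2,1,0,0,1],[-2.9,1.4,0,0,1],[-2.9,1.4,2,0,1],[-2.9,1.4,4,0,1],[-2.9,1.4,4,0,1]]]}}

```text
time_s: 33.95
eef_pos: [0.6648, -0.1194, 0.151]
eef_rot: [-0.005, -0.07, 0.998, 0.002]
wrist_force: [-1.9, 0.0, -7.5]
opening: 0.473
grasp_force: 62.6
```

>>> {"name": "servo_tool", "arguments": {"motion": [[[0,0,0,0,1],[0,0,0,0,1]]]}}

```text
time_s: 34.15
eef_pos: [0.669, -0.1208, 0.158]
eef_rot: [0.0, -0.07, 0.998, -0.0]
wrist_force: [0.8, -0.0, -6.3]
opening: 0.474
grasp_force: 62.6
```

```bash
python3 g.py .67 -.12 .068 98
```

```text
t 34.15 pos [ 0.669  -0.1208  0.158 ] thY 98.0 F [ 0.8 -0.  -6.3] open 0.474 grip 62.6
shift cm [-0.11  0.07  9.  ] twist -0.0
```

>>> {"name": "servo_tool", "arguments": {"motion": [[[-0.1,0.1,3,0,1],[-0.1,0.1,6,0,1],[-0.1,0.1,7.6,0,1],[-0.1,0.1,7.9,0,1],[-0.1,0.1,7.9,0,1]]]}}

```text
time_s: 34.65
eef_pos: [0.67, -0.1193, 0.0789]
eef_rot: [0.0, -0.07, 0.998, -0.0]
wrist_force: [0.1, -0.1, -5.5]
opening: 0.477
grasp_force: 62.8
```

>>> {"name": "servo_tool", "arguments": {"motion": [[[0,0,0.1,0,1],[0,0,0.1,0,1],[0,0,0.1,0,1]]]}}

```text
time_s: 34.95
eef_pos: [0.6704, -0.1193, 0.0787]
eef_rot: [0.001, -0.07, 0.998, -0.0]
wrist_force: [0.1, 0.1, -6.2]
opening: 0.475
grasp_force: 62.8
```

>>> {"name": "servo_tool", "arguments": {"motion": [[[0,0,0.4,0,1],[0,0,0.8,0,1],[0,0,1,0,1],[0,0,1,0,1],[0,0,1,0,1]]]}}

```text
time_s: 35.45
eef_pos: [0.6696, -0.1191, 0.068]
eef_rot: [-0.0, -0.07, 0.998, -0.0]
wrist_force: [-4.5, 1.1, 2.5]
opening: 0.479
grasp_force: 63.3
```

>>> {"name": "servo_tool", "arguments": {"motion": [[[0,0,0.1,0,1],[0,0,0.1,0,1],[0,0,0.1,0,1]]]}}

```text
time_s: 35.75
eef_pos: [0.6697, -0.1191, 0.068]
eef_rot: [-0.0, -0.07, 0.998, -0.0]
wrist_force: [-7.2, 2.4, 9.2]
opening: 0.477
grasp_force: 64.3
```

Down. I'll release, lift and move clear.

>>> {"name": "servo_tool", "arguments": {"motion": [[[0,0,0,0,-1],[0,0,0,0,-1],[0,0,0,0,-1],[0,0,0,0,-1],[0,0,0,0,-1]]]}}

```text
time_s: 36.25
eef_pos: [0.6698, -0.1191, 0.0663]
eef_rot: [0.0, -0.07, 0.998, -0.0]
wrist_force: [0.1, -0.3, 0.4]
opening: 0.995
grasp_force: 0.0
```

>>> {"name": "servo_tool", "arguments": {"motion": [[[0,0,-2,0,-1],[0,0,-5,0,-1],[0,0,-9,0,-1],[0,0,-13,0,-1],[0,0,-17,0,-1]]]}}

```text
time_s: 36.75
eef_pos: [0.6694, -0.119, 0.2377]
eef_rot: [-0.0, -0.07, 0.998, 0.0]
wrist_force: [0.9, -0.2, -1.3]
opening: 0.999
grasp_force: 0.0
```

>>> {"name": "servo_tool", "arguments": {"motion": [[[2.5,-4,0,0,-1],[5,-8,0,0,-1],[7.5,-12,0,0,-1],[10,-16,0,0,-1],[10,-16,0,0,-1]]]}}

```text
time_s: 37.25
eef_pos: [0.5904, -0.2972, 0.2363]
eef_rot: [-0.0, -0.067, 0.998, -0.001]
wrist_force: [0.9, -0.2, 0.7]
opening: 0.996
grasp_force: 0.0
```

Run:
```python
from h import *
snap('scene','s3.png'); c=snap('top'); d=c['depth']; v,u=np.mgrid[:384,:512]
P=np.stack([(u-c['cx'])/c['fx']*d,(v-c['cy'])/c['fy']*d,d],-1)
W=(P-c['t'])@c['R']; z=W[...,2]; ws=(d>0)&(W[...,0]>.4)&(W[...,0]<.75)&(W[...,1]<.3)&(W[...,1]>-.2)
k,L,s,_=cv2.connectedComponentsWithStats((ws&(z>.077)&(z<.095)).astype(np.uint8))
for i in range(1,k):
    if s[i,4]>15: p=W[L==i]; print(s[i,4],p.mean(0).round(4),[np.round(x,1) for x in cv2.minAreaRect((p[:,:2]*1000).astype(np.float32))])
print(ctrl.get_obs()['eef_pos'])
```

```text
238 [ 0.6691 -0.118   0.0844] [array([ 669.2, -118.4]), array([39.3, 39.7]), np.float64(85.1)]
140 [0.6572 0.1301 0.0844] [array([657.6, 130.3]), array([29.2, 27.8]), np.float64(37.8)]
136 [0.4534 0.0056 0.0847] [array([453.4,   5.3]), array([45.8, 16.1]), np.float64(7.9)]
30 [0.4629 0.2609 0.0844] [array([463.3, 260.9]), array([12.5, 11.9]), np.float64(88.4)]
[ 0.59237554 -0.29266142  0.23621464]
```

View pics/s3.png

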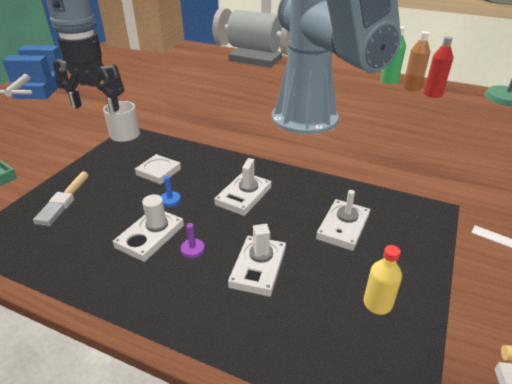

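The picture shows every punch upright in its own die block: big round (153,212), square (261,242), oblong (248,177) and small round (350,207). All four tops sit at z ≈ 0.085, which means fully down. The spare block (157,168) is empty, and the bottle and decoys haven't moved. Handing in.

```bash
python3 -c "
from bench import ctrl
print(ctrl.hand_in())"
```

```text
the job is handed in; nothing more can be done
None
```

All four punches now stand upright and fully down in the pockets of their matching die blocks, the spare block is empty, the oil bottle wasn't moved, and the job was handed in at about 37 s of the 120 s allowed.

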